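# Open the air lever to its second stop and start the press

## Task

Turn on the air for the rivet press: push the T-handle lever on the grey air box along its slot, past the middle detent, until it rests fully home at the far stop, and only then press the wide round button on the button box right down and let it come back up. Only push with the fingertips or the outside of the fingers: do not pinch the handle. Leave the narrow button and the loose things on the bench alone.

Things in the scene. Friction and masses are not known exactly. Their poses are not given: they have to be found in the camera images.
- air_box: Grey sheet-metal air-supply box fixed to the bench, 130 (x) x 200 (y) x 55 mm high, with two brass pipe unions on its +x face, reaching 26 mm out. Origin: centre of its underside; z up. A straight black slot runs along the middle of its flat top, along its own y axis, with a cross notch at each of the three lever stops (y = -35, 0, +35 mm). It stands at either of two places, left or right, turned up to 0.4 rad.
- lever (a joint): Position of the T-handle lever along the slot, m: 0 = closed, the start, at the box's -y end; 0.035 = first detent (half pressure), the middle notch; 0.070 = second stop (full pressure), the +y end of the slot, a solid stop. It slides along the air box's +y. A sprung detent holds it at each of the three: it takes about 6 N to start it from either of the first two, and beyond half way between two stops it snaps on to the next by itself.
- lever_grip (a point): Centre of the top face of the lever's black T-handle, 101 mm above the bench; it moves with the lever and its axes are the air box's. The handle is a level bar 95 mm long (air box x, across the slot), 18 mm thick (air box y, along the slot) and 26 mm high, so its underside is 20 mm above the top of the box; a stem 18 x 10 mm under its middle goes down into the slot.
- button_box: Grey push-button box fixed to the bench, 75 (x) x 145 (y) x 45 mm high, at the other of the two places, turned any way. Origin: centre of its underside; z up. On its flat top are two round black buttons in black housings: the wide one at y = +36 mm, the narrow one at y = -42 mm.
- wide_button (a joint): Travel of the wide button, m: 0 = up, 0.006 = right down, against a solid stop. A spring returns it; right down takes about 5 N.
- wide_button_top (a point): Centre of the top face of the wide button (40 mm across), 67 mm above the bench when up; it goes down with the button.
- narrow_button (a joint): Travel of the narrow button, m: 0 = up, 0.006 = right down. It must be left alone.
- narrow_button_top (a point): Centre of the top face of the narrow button (20 mm across), 67 mm above the bench when up.
- tub: Loose small white open tub, 50 mm across, 45 mm high, standing between the two boxes. Origin: centre of its underside. A bystander.
- tape: Loose brown cardboard ring (tape core) lying flat, 90 mm across, 45 mm high, beyond the boxes. Origin: centre of its underside. A bystander.
- jar: Loose white jar with a black cap, 56 mm across, 85 mm high, beyond the boxes. Origin: centre of its underside. A bystander.
- driver: Loose screwdriver with a black handle, 190 mm long, lying beyond the boxes. A bystander.
Mind the look-alikes: they are no part of the job. There is more than one size of the button_box; the one meant has the size given above.

How it is judged:
On the way, in this order (a step that is already met when the one before it is completed fails the run):
1. the lever is home at the second stop (value of joint lever above 0.066 m), for 0.2 s.
2. the wide button is pressed right down (value of joint wide_button above 0.0045 m), for 0.05 s.
At the end, for the whole second after the job is handed in: The lever rests at its second stop (within 4 mm of the end of its travel), both buttons are up again (within 1.5 mm), and the tub, tape core, jar and screwdriver are within 20 mm of where they stood (value of joint lever above 0.066 m and value of joint each of wide_button, narrow_button below 0.0015 m and velocity of joint lever below 0.01 m/s and not (distance of tub from where it was at the start of the episode above 0.02 m) and not (distance of tape from where it was at the start of the episode above 0.02 m) and not (distance of jar from where it was at the start of the episode above 0.02 m) and not (distance of driver from where it was at the start of the episode above 0.02 m)); the robot touches nothing.
It fails at once if the wide button is pressed before the lever is home at the second stop (value of joint wide_button above 0.003 m and value of joint lever below 0.064 m).
It fails at once if the narrow button is pressed (value of joint narrow_button above 0.003 m).
It fails at once if the T-handle is pinched between the fingers (contact force between the fingers and lever_c0 above 2 N and contact force between the fingers and lever_c1 above 2 N).
It fails at once if a loose bystander is shifted or lifted (distance of any of tub, tape, jar, driver from where it was at the start of the episode above 0.02 m).
It also fails if it takes over 48 s, if anything falls off the work surface, if the arm or the gripper's body presses on something with over 40 N, if the wrist force passes 120 N, or if a joint passes its speed limit or range.

## Robot

A 6-joint arm with a two-finger parallel gripper is mounted at the origin on the work surface. World frame = base frame: x ahead of the robot, y to its left, z up, the work surface at z = 0. Lengths are in m, angles in rad, forces in N, time in s.
With the tool pointing down it reaches from about 0.35 to 0.975 m from the base axis. Payload 4.9 kg.
Tool frame: the origin (TCP) lies midway between the tips of the shut fingers; the grasp point (between the pads) lies manip.grip_depth behind it (manip.grip_depth is the distance from the TCP to the grasp point, in m); z points along the fingers, x is the direction in which the jaws open and shut, and the axes are right-handed (so a half turn about z gives the same grasp; the last joint's range is limited). The gripper opens to 85 mm and grips with 20 to 120 N. Pads are 22 mm wide; open, the fingers measure 114 mm over their backs; the gripper's body (76 mm by 85 mm) begins 54 mm behind the grasp point. The pads swing forward as they close: fully open they stand 13 mm farther back than shut.
Start: joints at [1.193, 0.053, 1.613, -0, 1.476, -0.119], TCP at [0.16, 0.604, 0.231] pointing down, gripper open.
Joint ranges: [-3.01, 3.01], [-1.01, 2.22], [0.06, 2.58], [-1.02, 4.17], [0.09, 2.62], [-3.14, 3.14]. Speed limits (rad/s): [2.57, 2.57, 3.14, 3.14, 3.14, 3.14].

## Interface

Orientations are given as a unit quaternion [w, x, y, z].
In Python, from plant import state, grab_frame, ticket, manip gives the robot as it stands.
- The arm moves only by the tool carry_out, never from a script. Its argument "moves" is a list that holds one entry, the list of rows, each a list of 7 numbers: the turn, a rotation vector about the tool's x, y, z each as a share of 5 degrees, from -1 to 1, then the shift along the tool's x, y, z each as a share of 0.04 m, from -1 to 1, then the gripper command: -1 is shut, 1 is fully open, values between are in proportion. A call has 1 to 8 rows; each row shifts and turns the commanded pose from where the row before left it, along the tool's axes as they then stand; what a row does not reach is not made up. A row lasts 1/12 s, in which the tool goes at most 41.7 mm and 7.16 degrees, less where a joint would pass 70% of its speed; a pose out of reach is approached as far as the arm can. A call with a number of a shift or a turn outside -1 to 1 is refused whole. A call with a gripper value outside its range is refused whole. The fingers move at their own pace and stop on an object; the grip force is fixed at half the most. Time passes only in rows, so rows that do not move let the fingers close. It gives the time, the measured TCP pose, the force and the opening at its end, in the units of the state.
- state(): the state, without advancing time (a new reading comes with each control period).
- grab_frame(name): name is "scene" or "top"; returns a dict with "frame" (384x512x3 uint8, red, green, blue), "z_map" (384x512 float32, m along the optical axis (not along the pixel's ray), 0 where there is no reading), "K" (3x3 intrinsics, pixels), "k1" (the pictures are not rectified: a ray, as slopes to the right and down, at radius r is drawn at 1 + k1 r^2 times it, then the intrinsics apply), "world_from_camera" (4x4, takes a point from camera to world coordinates). Camera axes: x right, y down, z forward; pixel columns grow to the right and rows downward; lengths in m; the calibration is good to about 2 mm. A picture is of the moment at which its call begins.
- ticket.job_done(): hands the job in, once; it reports no verdict.
The state is a dict: "time": time; "joint_pos": joint angles; "joint_vel": joint speeds; "joint_efforts": joint torques, N m; "tool_pos": TCP position; "tool_rot": TCP orientation; "contact_force": force on the tool from outside, world axes, zero at the start; "ft_torque": the same for the moment, N m; "gripper_width": opening from 0.0 (shut) to 1.0 (fully open).
Only numpy, scipy, OpenCV 4.12 (cv2) and the standard library are available. Lean on these libraries where they do the work, as an engineer would, in place of code of your own. Each camera call takes 0.05 s, during which the arm holds its last target.

## Working session

There is one attempt and no reset: what is moved stays moved. The work goes in short steps, Python scripts to look and compute and a tool call to move; the robot and the scene stay as the last step left them, time stands still between calls to the robot, and variables do not carry over. Pictures are saved under pics/ and viewed, and the job is handed in when it is done.

Besides the shell and the picture viewer there is one more tool, called after "Call:" by a JSON object that holds its "method" and its "body", one argument or row to a line. carry_out: Moves the arm, as the interface text tells. Shift numbers are shares of 0.04 m and turn numbers shares of 5 degrees, none past 1 either way. Its arguments: {"type":"object","properties":{"moves":{"type":"array"}},"required":["moves"]}

```bash
mkdir -p pics; python3 - <<'E'
from plant import state, grab_frame, manip
import cv2,pickle
s=state();print(s, manip)
d={}
for n in("scene","top"):
    f=grab_frame(n);d[n]=f
    cv2.imwrite(f"pics/{n}0.png",cv2.resize(f["frame"][:,:,::-1],None,fx=1.5,fy=1.5))
    print(n,f["K"],f["k1"],f["world_from_camera"])
pickle.dump(d,open("f0.pkl","wb"))
E
```

```text
{'time': 0.0, 'joint_pos': array([ 1.19300583e+00,  5.33484113e-02,  1.61429599e+00,  1.40266300e-06,
        1.47597927e+00, -1.19008739e-01]), 'joint_vel': array([ 3.74938365e-05,  1.92494575e-04, -7.14170202e-07,  5.10371215e-04,
        4.66844953e-04,  7.58790583e-04]), 'joint_efforts': array([ 2.37904431e-03, -3.93692636e+01, -3.70177031e+01,  1.93712174e-05,
        7.07997009e-03, -2.25653429e-05]), 'tool_pos': array([0.15971431, 0.60360929, 0.23006706]), 'tool_rot': array([ 5.18891717e-04,  7.92433561e-01,  6.09957393e-01, -8.72928636e-04]), 'contact_force': array([0.46610125, 0.73347734, 0.29844158]), 'ft_torque': array([-0.0024501 ,  0.04110729,  0.01879985]), 'gripper_width': 0.9984624221231874} <Robot object at 0x7f293fbffa10>
scene [[431.61293591   0.         258.92122646]
 [  0.         431.61293591 188.16681088]
 [  0.           0.           1.        ]] -0.09777046353622403 [[ 0.01809644  0.60641794 -0.79494012  1.57733565]
 [ 0.9998241  -0.01489526  0.01139773 -0.11744362]
 [-0.00492905 -0.79500655 -0.60658082  0.82936052]
 [ 0.          0.          0.          1.        ]]
top [[406.1400128    0.         259.40923822]
 [  0.         406.1400128  181.56356817]
 [  0.           0.           1.        ]] -0.03869636341006013 [[ 0.0276864  -0.98694337  0.15867026  0.43059325]
 [-0.9995013  -0.02974363 -0.01060492 -0.09094114]
 [ 0.01518588 -0.15829752 -0.98727468  0.96751916]
 [ 0.          0.          0.          1.        ]]
```

View pics/scene0.png

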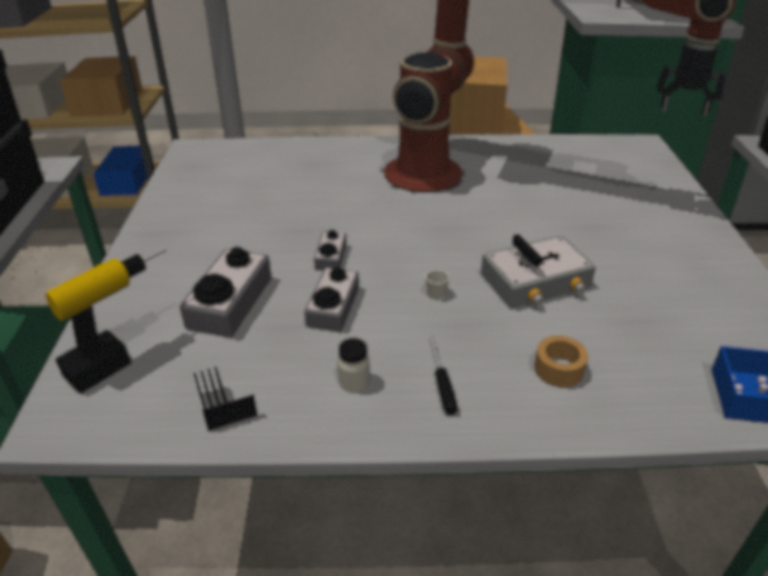

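View pics/top0.png

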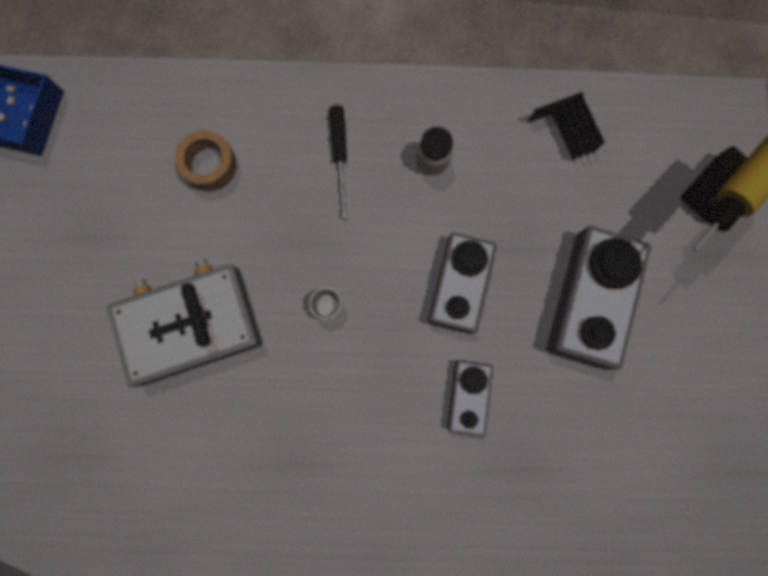

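The scene shows the air box on the robot's left with the lever at its -y end (top picture about 196,315 in 1.5x pixels). There are three button boxes, and the middle one (463,283) looks like the 145 mm one. Next I measure in enlarged crops.

```bash
cat > h.py <<'E'
import numpy as np,cv2
def ray(f,u,v):
    K=f["K"];p=np.array([(u-K[0,2])/K[0,0],(v-K[1,2])/K[1,1]])
    # drawn = s*(1+k1 s^2)
    s=p.copy()
    for _ in range(20): s=p/(1+f["k1"]*(s@s))
    return np.array([s[0],s[1],1.])
def onz(f,u,v,z):
    T=f["world_from_camera"];d=T[:3,:3]@ray(f,u,v);o=T[:3,3]
    return o+d*(z-o[2])/d[2]
def proj(f,P):
    T=f["world_from_camera"];c=T[:3,:3].T@(np.array(P)-T[:3,3]);s=c[:2]/c[2];s=s*(1+f["k1"]*(s@s));K=f["K"]
    return K[0,0]*s[0]+K[0,2],K[1,1]*s[1]+K[1,2]
def dep(f,u,v):
    T=f["world_from_camera"];z=f["z_map"][int(round(v)),int(round(u))]
    return T[:3,:3]@(ray(f,u,v)*z)+T[:3,3]
E
python3 - <<'E'
import pickle,cv2
d=pickle.load(open("f0.pkl","rb"));f=d["top"]["frame"][:,:,::-1]
for n,(u,v,w,h) in dict(air=(65,165,120,100),btn=(270,145,80,85)).items():
    c=cv2.resize(f[v:v+h,u:u+w],None,fx=6,fy=6,interpolation=cv2.INTER_CUBIC)
    c=cv2.convertScaleAbs(c,alpha=1.6)
    for k in range(0,w,10): cv2.putText(c,str(u+k),(k*6,8),0,.3,(0,255,255),1);cv2.line(c,(k*6,10),(k*6,16),(0,255,255),1)
    for k in range(0,h,10): cv2.putText(c,str(v+k),(0,k*6+4),0,.3,(0,255,255),1)
    cv2.imwrite(f"pics/{n}.png",c)
E
```

```text
(no output)
```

View pics/air.png

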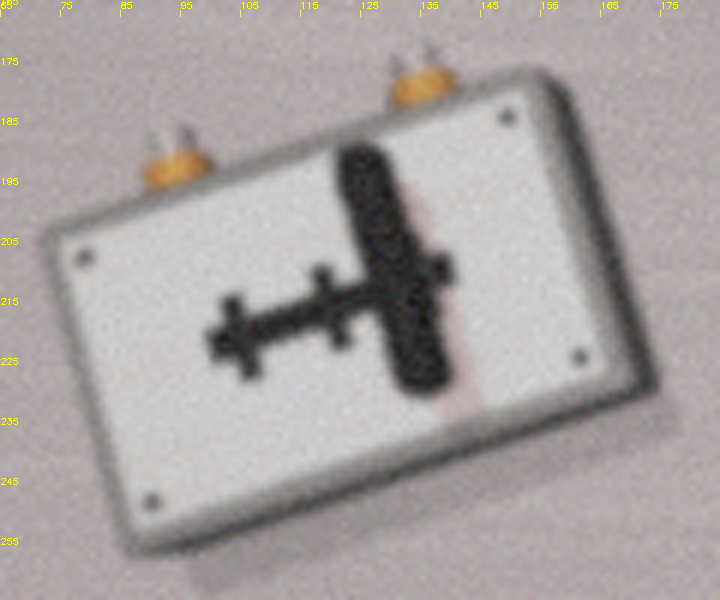

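View pics/btn.png

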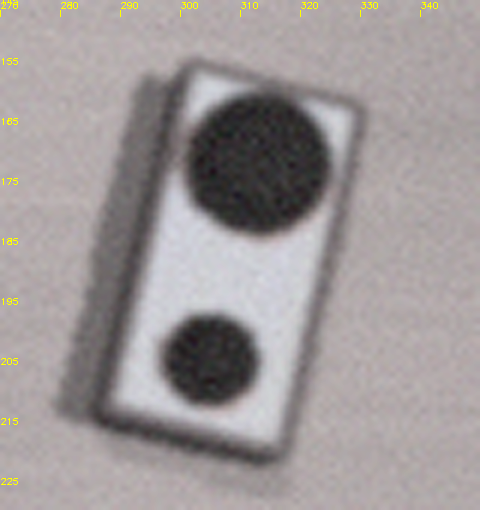

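```bash
python3 - <<'E'
import pickle,numpy as np
from h import *
f=pickle.load(open("f0.pkl","rb"))["top"]
A=lambda x,y:(65+x/6,165+y/6); B=lambda x,y:(270+x/6,145+y/6)
h=[onz(f,*A(*p),.055) for p in [(85,258),(152,502),(580,357),(508,117)]]
c=np.mean(h,0);print("air c",c)
yv=(h[0]+h[1]-h[2]-h[3]);yaw=np.arctan2(-yv[0],yv[1]);print("yaw",yaw)
xv=h[0]+h[3]-h[1]-h[2];print("yaw x",np.arctan2(xv[1],xv[0]))
e=[onz(f,*A(*p),.101) for p in [(362,145),(422,395)]]
print("handle",e,np.mean(e,0),np.linalg.norm(e[0]-e[1]))
d=e[0]-e[1];print("yaw h",np.arctan2(d[1],d[0]))
cc=[onz(f,*A(*p),.055) for p in [(242,336),(332,305)]];print("notch end,mid",cc)
w=onz(f,*B(259,163),.067);n=onz(f,*B(210,360),.067);print("btn",w,n,np.linalg.norm(w-n),dep(f,313,172),dep(f,305,205))
print("handle depth",dep(f,129,205),dep(f,132,216))
bc=[onz(f,*B(*p),.045) for p in [(190,68),(360,108),(280,455),(105,412)]];print("box",bc,np.linalg.norm(bc[0]-bc[3]),np.linalg.norm(bc[0]-bc[1]))
g=pickle.load(open("f0.pkl","rb"))["scene"]
print("tub",dep(f,324/1.5,303/1.5), dep(g,345/1.5,345/1.5))
from scipy.spatial.transform import Rotation as R
from plant import state
s=state();q=s["tool_rot"];print(R.from_quat(np.roll(q,-1)).as_matrix().round(3))
from plant import manip;print(manip.grip_depth)
E
```

```text
air c [0.48906358 0.20932664 0.055     ]
yaw 0.3589554041431588
yaw x 0.35613358085336244
handle [array([0.54458929, 0.18783921, 0.101     ]), array([0.45624981, 0.15962887, 0.101     ])] [0.50041955 0.17373404 0.101     ] 0.09273449029879817
yaw h 0.3091042086927439
notch end,mid [array([0.47736376, 0.2419862 , 0.055     ]), array([0.48997416, 0.20914957, 0.055     ])]
btn [ 0.60048532 -0.22149161  0.067     ] [ 0.52546333 -0.2037331   0.067     ] 0.07709515809522736 [ 0.60110531 -0.22130122  0.0656857 ] [ 0.52539832 -0.20365581  0.06761709]
handle depth [0.51075357 0.17749948 0.1002616 ] [0.48753779 0.1696893  0.09889627]
box [array([ 0.64130914, -0.19758543,  0.045     ]), array([ 0.62753536, -0.26384152,  0.045     ]), array([ 0.49241254, -0.23345467,  0.045     ]), array([ 0.50683419, -0.16679133,  0.045     ])] 0.13795574332625596 0.06767264726815574
tub [0.5330172  0.00062765 0.00447153] [ 0.77268799 -0.17979743  0.08352438]
[[ 0.256  0.967 -0.001]
 [ 0.967 -0.256 -0.002]
 [-0.002 -0.    -1.   ]]
0.0187
```

Call:
{"method": "carry_out", "body": {
  "moves": [
    [[0,0,-1,0,0,0,-1],[0,0,-1,0,0,0,-1],[0,0,-1,0,0,0,-1],[0,0,-1,0,0,0,-1],[0,0,-1,0,0,0,-1],[0,0,-1,0,0,0,-1],[0,0,-1,0,0,0,-1],[0,0,0,0,0,0,-1]]
  ]
}}

```text
time: 0.77
tool_pos: [0.1598, 0.6038, 0.2306]
tool_rot: [0.0, 0.572, 0.82, -0.001]
contact_force: [-0.4, -0.0, 1.4]
gripper_width: 0.001
```

```bash
cat >> h.py <<'E'
from scipy.spatial.transform import Rotation as R
def to(x,y,z):
    from plant import state
    s=state();M=R.from_quat(np.roll(s["tool_rot"],-1)).as_matrix()
    print("t",s["time"],"pos",s["tool_pos"].round(4),"F",s["contact_force"].round(1),"w",s["gripper_width"].round(2))
    print("toolx ang",np.degrees(np.arctan2(M[1,0],M[0,0])).round(2),"zaxis",M[:,2].round(3),"units",((M.T@(np.array([x,y,z])-s["tool_pos"]))/.04).round(2))
E
python3 -c "
from h import *
to(.520,.129,.2)"
```

```text
Traceback (most recent call last):
  File "h.py", line 21, in to
    print("t",s["time"],"pos",s["tool_pos"].round(4),"F",s["contact_force"].round(1),"w",s["gripper_width"].round(2))
                                                                                         ^^^^^^^^^^^^^^^^^^^^^^^^
AttributeError: 'float' object has no attribute 'round'
```

```bash
sed -i 's/s\["gripper_width"\].round(2)/round(float(s["gripper_width"]),2)/' h.py
python3 -c "
from h import *
to(.520,.129,.2)"
```

```text
t 0.7667 pos [0.1598 0.6038 0.2306] F [-0.4 -0.   1.4] w 0.0
toolx ang 110.25 zaxis [-0.    -0.001 -1.   ] units [-14.25   4.34   0.77]
```

Call:
{"method": "carry_out", "body": {
  "moves": [
    [[0,0,0,-0.89,0.27,0,-1],[0,0,0,-0.89,0.27,0,-1],[0,0,0,-0.89,0.27,0,-1],[0,0,0,-0.89,0.27,0,-1],[0,0,0,-0.89,0.27,0,-1],[0,0,0,-0.89,0.27,0,-1],[0,0,0,-0.89,0.27,0,-1],[0,0,0,-0.89,0.27,0,-1]]
  ]
}}

```text
time: 1.43
tool_pos: [0.3398, 0.365, 0.2311]
tool_rot: [0.0, 0.573, 0.819, -0.0]
contact_force: [1.0, 0.1, -0.0]
gripper_width: -0.003
```

Call:
{"method": "carry_out", "body": {
  "moves": [
    [[0,0,0,-0.89,0.27,0,-1],[0,0,0,-0.89,0.27,0,-1],[0,0,0,-0.89,0.27,0,-1],[0,0,0,-0.89,0.27,0,-1],[0,0,0,-0.89,0.27,0,-1],[0,0,0,-0.89,0.27,0,-1],[0,0,0,-0.89,0.27,0,-1],[0,0,0,0,0,0,-1]]
  ]
}}

```text
time: 2.1
tool_pos: [0.4988, 0.1542, 0.231]
tool_rot: [0.001, 0.576, 0.818, -0.001]
contact_force: [0.0, -0.8, -0.4]
gripper_width: 0.002
```

```bash
python3 -c "
from h import *
to(.520,.129,.08)"
```

```text
t 2.1 pos [0.4988 0.1542 0.231 ] F [ 0.  -0.8 -0.4] w 0.0
toolx ang 109.68 zaxis [ 0.001 -0.002 -1.   ] units [-0.76  0.29  3.78]
```

Call:
{"method": "carry_out", "body": {
  "moves": [
    [[0,0,0,-0.76,0.29,0,-1],[0,0,0,0,0,0.7,-1],[0,0,0,0,0,0.7,-1],[0,0,0,0,0,0.7,-1],[0,0,0,0,0,0.6,-1],[0,0,0,0,0,0.5,-1],[0,0,0,0,0,0.5,-1],[0,0,0,0,0,0,-1]]
  ]
}}

```text
time: 2.77
tool_pos: [0.5135, 0.1343, 0.0782]
tool_rot: [-0.004, 0.573, 0.82, -0.003]
contact_force: [-1.8, 0.8, -0.7]
gripper_width: -0.001
```

```bash
python3 - <<'E'
from h import *
from plant import grab_frame
to(.486,.219,.083)
f=grab_frame("top");g=grab_frame("scene")
c=cv2.resize(f["frame"][150:280,50:220,::-1],None,fx=4,fy=4,interpolation=2);cv2.imwrite("pics/t1.png",c)
c=cv2.resize(g["frame"][130:220,290:420,::-1],None,fx=6,fy=6,interpolation=2);cv2.imwrite("pics/s1.png",c)
E
```

```text
t 2.7667 pos [0.5135 0.1343 0.0782] F [-1.8  0.8 -0.7] w -0.0
toolx ang 110.08 zaxis [-0.009 -0.001 -1.   ] units [ 2.23  0.08 -0.12]
```

View pics/t1.png

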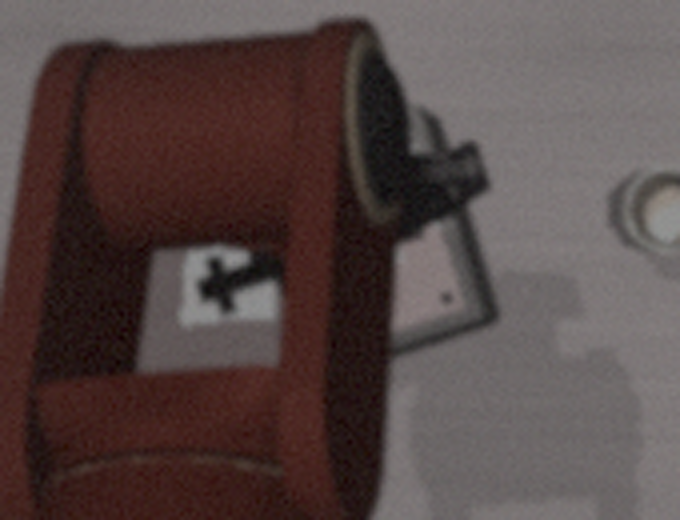

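View pics/s1.png

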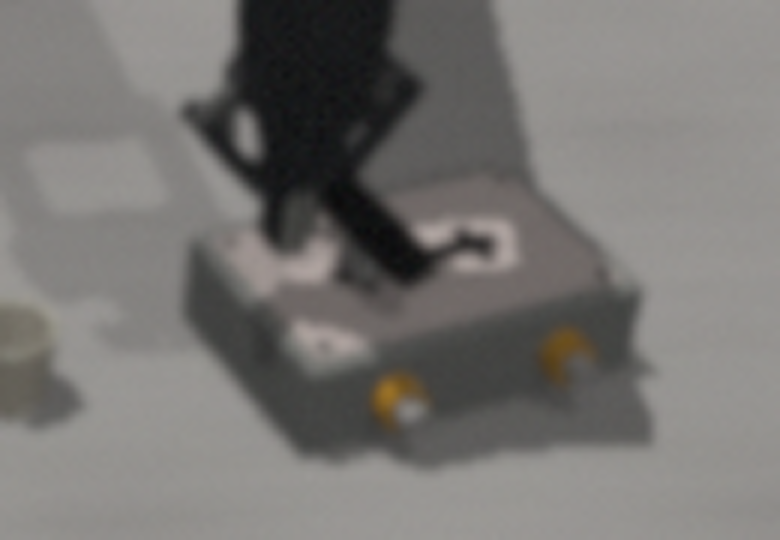

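The fingertips are beside the handle's -y face: in the scene crop the finger is at about (290,220) and the handle at (370,220). I start the push.

Call:
{"method": "carry_out", "body": {
  "moves": [
    [[0,0,0,0,0,-0.15,-1],[0,0,0,0.2,0.01,0,-1],[0,0,0,0.2,0.01,0,-1],[0,0,0,0.2,0.01,0,-1],[0,0,0,0.2,0.01,0,-1],[0,0,0,0.2,0.01,0,-1]]
  ]
}}

```text
time: 3.37
tool_pos: [0.5068, 0.1704, 0.0908]
tool_rot: [0.003, 0.572, 0.82, -0.002]
contact_force: [-1.0, -9.9, 4.2]
gripper_width: -0.001
```

Call:
{"method": "carry_out", "body": {
  "moves": [
    [[0,0,0,0.2,0.01,0,-1],[0,0,0,0.2,0.01,0,-1],[0,0,0,0.2,0.01,0,-1]]
  ]
}}

```text
time: 3.62
tool_pos: [0.4992, 0.1931, 0.0905]
tool_rot: [0.004, 0.572, 0.821, -0.003]
contact_force: [3.2, -26.2, 5.4]
gripper_width: -0.003
```

```bash
python3 - <<'E'
from h import *
from plant import grab_frame
to(.486,.219,.084)
g=grab_frame("scene")
c=cv2.resize(g["frame"][130:220,290:420,::-1],None,fx=6,fy=6,interpolation=2);cv2.imwrite("pics/s2.png",c)
E
```

```text
t 3.6167 pos [0.4992 0.1931 0.0905] F [  3.2 -26.2   5.4] w -0.0
toolx ang 110.28 zaxis [ 0.003 -0.009 -1.   ] units [ 0.72 -0.09  0.16]
```

View pics/s2.png

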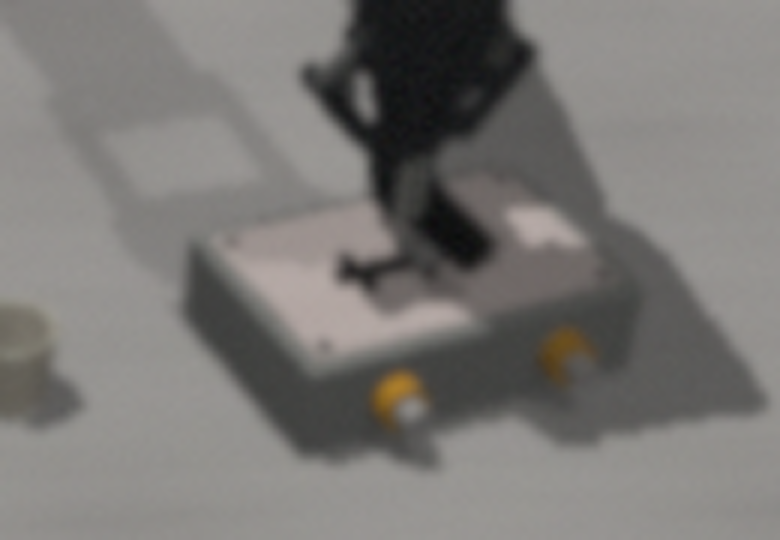

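Call:
{"method": "carry_out", "body": {
  "moves": [
    [[0,0,0,0,0,0,-1]]
  ]
}}

```text
time: 3.75
tool_pos: [0.4985, 0.1958, 0.0902]
tool_rot: [0.001, 0.572, 0.82, -0.0]
contact_force: [0.3, -0.9, 2.1]
gripper_width: -0.005
```

Call:
{"method": "carry_out", "body": {
  "moves": [
    [[0,0,0,0.1,0,0.1,-1]]
  ]
}}

```text
time: 3.83
tool_pos: [0.4992, 0.1984, 0.0875]
tool_rot: [0.003, 0.572, 0.82, 0.0]
contact_force: [2.8, -11.2, 10.4]
gripper_width: 0.002
```

Call:
{"method": "carry_out", "body": {
  "moves": [
    [[0,0,0,0.15,0,0,-1],[0,0,0,0.15,0,0,-1]]
  ]
}}

```text
time: 4.0
tool_pos: [0.4949, 0.21, 0.087]
tool_rot: [0.003, 0.572, 0.82, 0.001]
contact_force: [1.1, -4.9, 5.0]
gripper_width: -0.003
```

Call:
{"method": "carry_out", "body": {
  "moves": [
    [[0,0,0,0.12,0.02,0,-1],[0,0,0,0,0,0,-1]]
  ]
}}

```text
time: 4.17
tool_pos: [0.4921, 0.2165, 0.0858]
tool_rot: [0.0, 0.572, 0.82, 0.001]
contact_force: [-0.6, 0.9, 0.4]
gripper_width: -0.003
```

```bash
python3 - <<'E'
from h import *
from plant import grab_frame
to(.486,.219,.084)
g=grab_frame("scene")
c=cv2.resize(g["frame"][130:220,290:420,::-1],None,fx=6,fy=6,interpolation=2);cv2.imwrite("pics/s3.png",c)
E
```

```text
t 4.1667 pos [0.4921 0.2165 0.0858] F [-0.6  0.9  0.4] w -0.0
toolx ang 110.21 zaxis [ 0.001  0.001 -1.   ] units [ 0.11 -0.12  0.05]
```

View pics/s3.png

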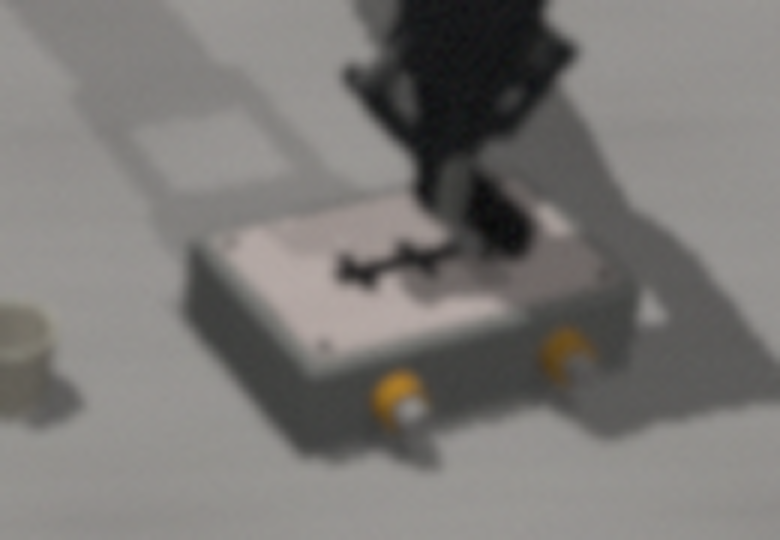

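The handle is past the middle notch and seems to have snapped on. I push gently on to feel the solid stop.

Call:
{"method": "carry_out", "body": {
  "moves": [
    [[0,0,0,0.1,0,0,-1],[0,0,0,0,0,0,-1]]
  ]
}}

```text
time: 4.38
tool_pos: [0.4901, 0.2197, 0.0849]
tool_rot: [-0.001, 0.572, 0.82, -0.0]
contact_force: [0.1, 0.1, -0.5]
gripper_width: -0.0
```

Call:
{"method": "carry_out", "body": {
  "moves": [
    [[0,0,0,0.1,0,0,-1],[0,0,0,0,0,0,-1]]
  ]
}}

```text
time: 4.55
tool_pos: [0.4889, 0.2229, 0.0849]
tool_rot: [-0.0, 0.572, 0.82, -0.0]
contact_force: [0.0, -0.1, 0.0]
gripper_width: -0.004
```

Call:
{"method": "carry_out", "body": {
  "moves": [
    [[0,0,0,0.1,0,0,-1],[0,0,0,0,0,0,-1]]
  ]
}}

```text
time: 4.72
tool_pos: [0.4887, 0.2233, 0.085]
tool_rot: [0.003, 0.572, 0.82, -0.003]
contact_force: [3.5, -13.7, 0.0]
gripper_width: -0.001
```

Call:
{"method": "carry_out", "body": {
  "moves": [
    [[0,0,0,0.1,0,0,-1],[0,0,0,0,0,0,-1]]
  ]
}}

```text
time: 4.88
tool_pos: [0.4886, 0.2237, 0.0851]
tool_rot: [0.006, 0.572, 0.82, -0.005]
contact_force: [7.4, -24.7, 0.1]
gripper_width: 0.003
```

Solid stop felt: 25 N with no further travel. I back off and rise.

Call:
{"method": "carry_out", "body": {
  "moves": [
    [[0,0,0,-0.3,0,0,-1],[0,0,0,-0.4,0,0,-1],[0,0,0,0,0,-0.7,-1],[0,0,0,0,0,-0.9,-1],[0,0,0,0,0,-0.9,-1],[0,0,0,0,0,-0.9,-1],[0,0,0,0,0,0,-1],[0,0,0,0,0,0,-1]]
  ]
}}

```text
time: 5.55
tool_pos: [0.4977, 0.2047, 0.2247]
tool_rot: [0.002, 0.572, 0.82, 0.003]
contact_force: [-1.4, 0.4, -0.3]
gripper_width: 0.001
```

```bash
python3 -c "
from h import *
to(.6005,-.2215,.2)"
```

```text
t 5.55 pos [0.4977 0.2047 0.2247] F [-1.4  0.4 -0.3] w 0.0
toolx ang 110.17 zaxis [ 0.006  0.002 -1.   ] units [-10.89  -1.27   0.61]
```

Call:
{"method": "carry_out", "body": {
  "moves": [
    [[0,0,0,-0.9,-0.1,0,-1],[0,0,0,-0.9,-0.1,0,-1],[0,0,0,-0.9,-0.1,0,-1],[0,0,0,-0.9,-0.1,0,-1],[0,0,0,-0.9,-0.1,0,-1],[0,0,0,-0.9,-0.1,0,-1],[0,0,0,-0.9,-0.1,0,-1],[0,0,0,-0.9,-0.1,0,-1]]
  ]
}}

```text
time: 6.22
tool_pos: [0.5645, -0.0786, 0.2187]
tool_rot: [-0.002, 0.572, 0.82, -0.0]
contact_force: [0.1, 0.2, 0.3]
gripper_width: -0.003
```

Call:
{"method": "carry_out", "body": {
  "moves": [
    [[0,0,0,-0.9,-0.1,0,-1],[0,0,0,-0.9,-0.1,0,-1],[0,0,0,-0.9,-0.1,0,-1],[0,0,0,-0.9,-0.1,0,-1],[0,0,0,0,0,0,-1],[0,0,0,0,0,0,-1]]
  ]
}}

```text
time: 6.72
tool_pos: [0.5992, -0.2191, 0.2184]
tool_rot: [-0.002, 0.574, 0.819, -0.0]
contact_force: [-0.1, -0.7, -1.2]
gripper_width: 0.001
```

```bash
python3 - <<'E'
from h import *
from plant import grab_frame
to(.6005,-.2215,.085)
f=grab_frame("top");g=grab_frame("scene")
c=cv2.resize(f["frame"][:,:,::-1],None,fx=1.5,fy=1.5,interpolation=2);cv2.imwrite("pics/t4.png",c)
c=cv2.convertScaleAbs(cv2.resize(f["frame"][165:265,65:185,::-1],None,fx=6,fy=6,interpolation=2),alpha=1.6);cv2.imwrite("pics/a4.png",c)
for p in [(.477,.242,.101),(.6005,-.2215,.067)]: print(proj(f,p))
E
```

```text
t 6.7167 pos [ 0.5992 -0.2191  0.2184] F [-0.1 -0.7 -1.2] w 0.0
toolx ang 110.01 zaxis [-0.004  0.003 -1.   ] units [-0.08  0.02  3.33]
(np.float64(97.58939491442459), np.float64(219.81264520806425))
(np.float64(313.1704065696483), np.float64(172.16039282146522))
```

View pics/t4.png

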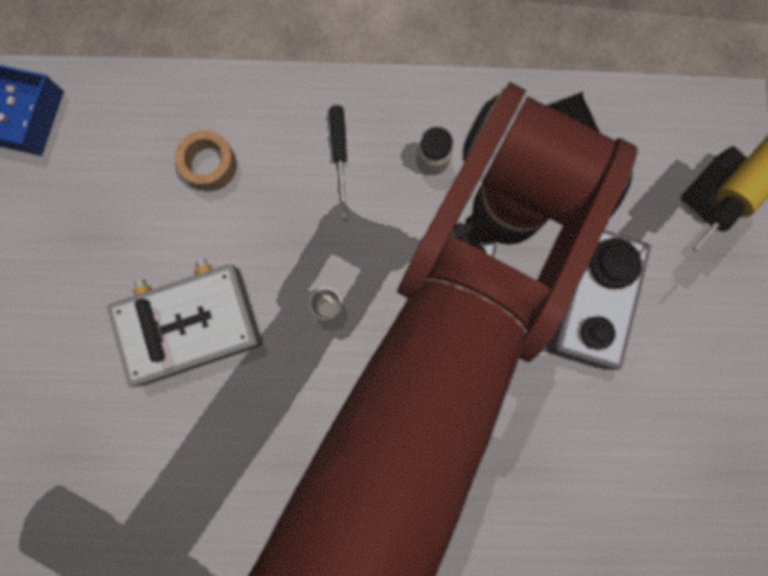

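View pics/a4.png

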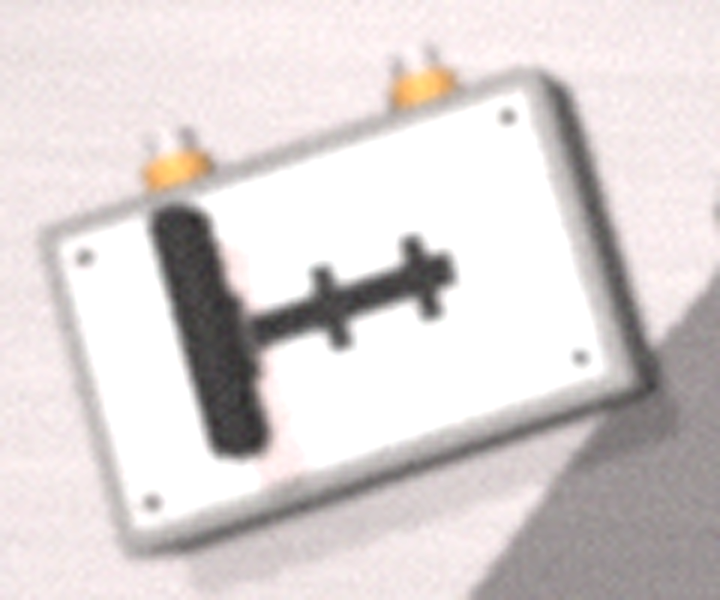

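```bash
python3 - <<'E'
import pickle
from h import *
f=pickle.load(open("f0.pkl","rb"))["top"]
A=lambda x,y:(65+x/6,165+y/6)
a=onz(f,*A(392,270),.101);b=np.mean([onz(f,*A(*p),.101) for p in [(182,206),(238,456)]],0)
print(a,b,np.linalg.norm(a-b))
E
```

```text
[0.50007525 0.17359204 0.101     ] [0.47674901 0.23691637 0.101     ] 0.0674839588646971
```

The top picture (6x crop) shows the handle at (210,332) over the far notch, with the middle and start notches uncovered. That is 67.5 mm of travel by camera, and the stop was felt too. Now I go down to the wide button.

Call:
{"method": "carry_out", "body": {
  "moves": [
    [[0,0,0,-0.08,0.02,0.6,-1],[0,0,0,0,0,0.8,-1],[0,0,0,0,0,0.8,-1],[0,0,0,0,0,0.7,-1],[0,0,0,0,0,0.3,-1],[0,0,0,0,0,0,-1],[0,0,0,0,0,0,-1]]
  ]
}}

```text
time: 7.4
tool_pos: [0.6019, -0.2198, 0.0934]
tool_rot: [-0.0, 0.572, 0.82, 0.0]
contact_force: [-0.7, 0.4, 0.2]
gripper_width: -0.004
```

```bash
python3 - <<'E'
from h import *
from plant import grab_frame
to(.6005,-.2215,.067)
g=grab_frame("scene")
c=cv2.resize(g["frame"][130:230,180:300,::-1],None,fx=6,fy=6,interpolation=2);cv2.imwrite("pics/s5.png",c)
E
```

```text
t 7.4 pos [ 0.6019 -0.2198  0.0934] F [-0.7  0.4  0.2] w -0.0
toolx ang 110.24 zaxis [-0.001  0.    -1.   ] units [-0.03 -0.05  0.66]
```

View pics/s5.png

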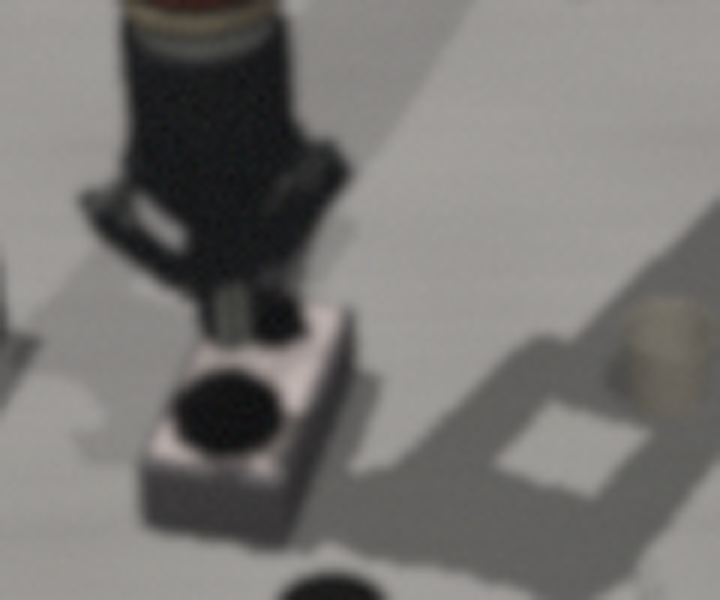

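```bash
python3 - <<'E'
from h import *
import pickle
g=pickle.load(open("f0.pkl","rb"))["scene"]
for p in [(.6005,-.2215,.067),(.5255,-.2037,.067),(.6019,-.2198,.0934)]:
    u=proj(g,p);print(u,(u[0]-180)*6,(u[1]-130)*6)
# button as seen by scene
print(onz(g,180+228/6,130+412/6,.067),dep(g,180+228/6,130+412/6),onz(g,180+272/6,130+315/6,.067))
E
```

```text
(np.float64(217.82640143161922), np.float64(193.48349656132595)) 226.9584085897153 380.9009793679557
(np.float64(225.17584633512777), np.float64(178.03315863607628)) 271.05507801076664 288.1989518164577
(np.float64(217.81337692714), np.float64(186.43449204393994)) 226.88026156284008 338.60695226363964
[ 0.62432155 -0.21964159  0.067     ] [ 0.62514444 -0.21955335  0.06765827] [ 0.54808516 -0.20223365  0.067     ]
```

The two cameras disagree on the button's x: 0.600 by the top one, 0.6245 by the scene one. I need to find out which is right before pressing.

```bash
python3 - <<'E'
from h import *
from plant import grab_frame
import pickle
d=pickle.load(open("f0.pkl","rb"));g,f=d["scene"],d["top"]
g2=grab_frame("scene");f2=grab_frame("top")
print(np.abs(g2["world_from_camera"]-g["world_from_camera"]).max(),np.abs(f2["world_from_camera"]-f["world_from_camera"]).max())
# bench height check + box points
for n,c in(("scene",g),("top",f)):
    for p in [(.45,0.0,0),(.6,.05,0),(.75,.1,0),(.7,-.1,0),(.4,-.1,0),(.45,.3,0)]:
        u=proj(c,p);print(n,p,dep(c,*u).round(4))
# project common points into both
for nm,p in dict(aircen=(.489,.2093,.055),wide=(.6005,-.2215,.067)).items(): print(nm,"scene",proj(g,p),"top",proj(f,p))
c=cv2.resize(g2["frame"][130:220,290:420,::-1],None,fx=6,fy=6,interpolation=2);
for p in [(.489,.2093,.055),(.477,.242,.101)]:
    u=proj(g,p);cv2.circle(c,(int((u[0]-290)*6),int((u[1]-130)*6)),5,(0,0,255),2);print(u)
cv2.imwrite("pics/s6.png",c)
c=cv2.resize(f2["frame"][100:260,240:400,::-1],None,fx=4,fy=4,interpolation=2);cv2.imwrite("pics/t6.png",cv2.convertScaleAbs(c,alpha=1.5))
E
```

```text
0.0 0.0
scene (0.45, 0.0, 0) [ 0.5085 -0.0061  0.043 ]
scene (0.6, 0.05, 0) [ 0.6   0.05 -0.  ]
scene (0.75, 0.1, 0) [7.504e-01 9.990e-02 4.000e-04]
scene (0.7, -0.1, 0) [ 0.6968 -0.0999 -0.003 ]
scene (0.4, -0.1, 0) [ 0.3955 -0.0999 -0.0032]
scene (0.45, 0.3, 0) [0.5236 0.2728 0.0541]
top (0.45, 0.0, 0) [ 4.5e-01  2.0e-04 -1.7e-03]
top (0.6, 0.05, 0) [0.5998 0.0498 0.0011]
top (0.75, 0.1, 0) [ 0.7506  0.1004 -0.0018]
top (0.7, -0.1, 0) [ 6.999e-01 -1.000e-01  5.000e-04]
top (0.4, -0.1, 0) [ 0.4    -0.1    -0.0007]
top (0.45, 0.3, 0) [0.4489 0.2779 0.0547]
aircen scene (np.float64(358.59559654719783), np.float64(172.37854416819755)) top (np.float64(120.2323066603926), np.float64(216.26518811571847))
wide scene (np.float64(217.82640143161922), np.float64(193.48349656132595)) top (np.float64(313.1704065696483), np.float64(172.16039282146522))
(np.float64(358.59559654719783), np.float64(172.37854416819755))
(np.float64(370.2479112074924), np.float64(157.80351759103252))
```

View pics/s6.png

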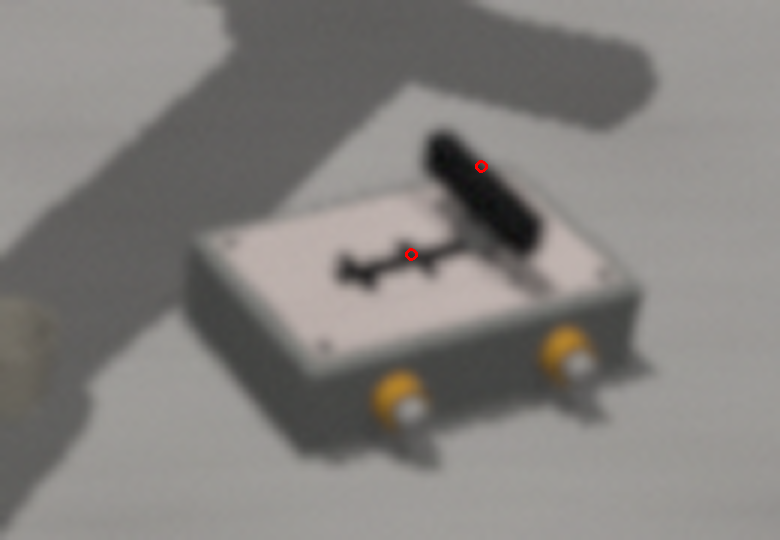

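View pics/t6.png

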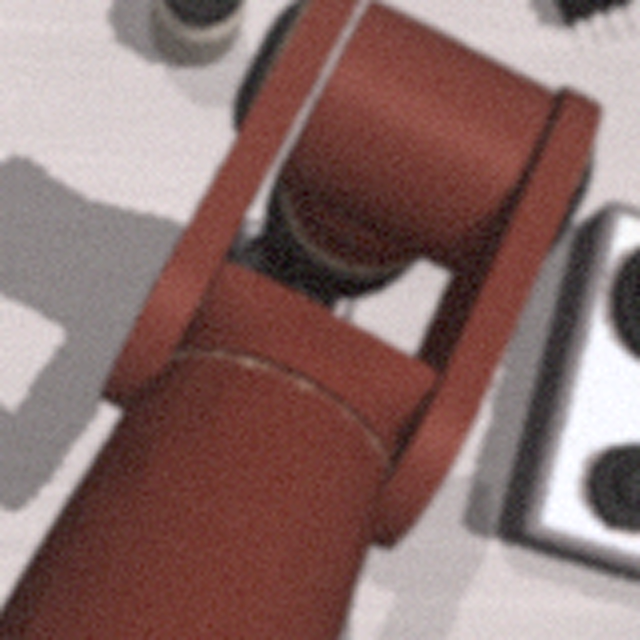

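```bash
python3 - <<'E'
from h import *
import pickle
d=pickle.load(open("f0.pkl","rb"));g,f=d["scene"],d["top"]
for nm,(a,b) in dict(wide=((327,300),(469,258)),narrow=((338,273),(457,307)),bigw=((213,290),(616,263)),bign=((238,258),(597,332)),smw=((326,249),(473,380)),smn=((332,235),(469,419)),jar=((353,349),(437,141)),drv=((446,392),(339,135)),lev=((526,250),(196,315))).items():
    print(nm,"scene",dep(g,a[0]/1.5,a[1]/1.5).round(3),"top",dep(f,b[0]/1.5,b[1]/1.5).round(3))
for n,(u,v,w,h) in dict(scene=(115,145,150,90)).items():
    c=cv2.resize(d[n]["frame"][v:v+h,u:u+w,::-1],None,fx=5,fy=5,interpolation=2)
    cv2.imwrite(f"pics/sc_{n}.png",c)
E
```

```text
wide scene [ 0.627 -0.22   0.064] top [ 0.601 -0.221  0.066]
narrow scene [ 0.536 -0.203  0.06 ] top [ 0.526 -0.203  0.068]
bigw scene [ 0.626 -0.431  0.091] top [ 0.595 -0.434  0.095]
bign scene [ 0.511 -0.405  0.083] top [ 0.493 -0.403  0.093]
smw scene [ 0.439 -0.233  0.052] top [ 0.419 -0.23   0.05 ]
smn scene [ 0.369 -0.225  0.042] top [ 0.363 -0.225  0.051]
jar scene [ 0.786 -0.166  0.087] top [ 0.777 -0.168  0.085]
drv scene [ 0.83  -0.011  0.025] top [ 0.805 -0.014  0.029]
lev scene [0.518 0.174 0.097] top [0.5   0.173 0.1  ]
```

View pics/sc_scene.png

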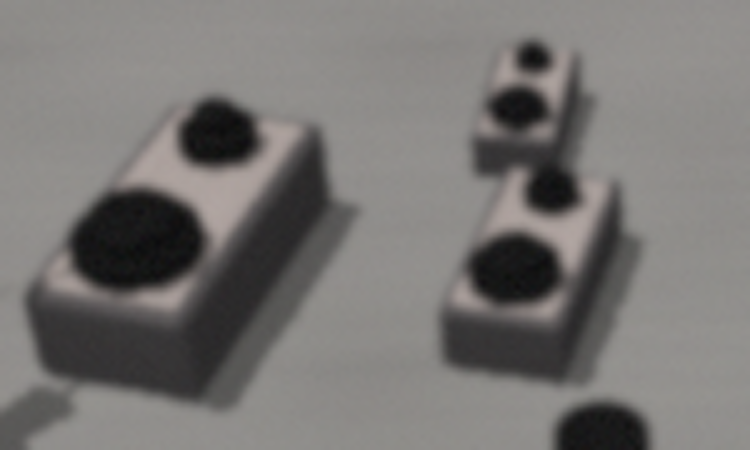

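```bash
python3 - <<'E'
from h import *
import pickle
d=pickle.load(open("f0.pkl","rb"));g=d["scene"];f=d["top"]
P=[onz(g,115+x/5,145+y/5,.045) for x,y in [(447,308),(568,322),(615,183),(515,168)]]
print(np.array(P).round(4),np.mean(P,0))
# expected from top: corners
for bc in [(0.6413,-0.1976),(0.6275,-0.2638),(0.4924,-0.2335),(0.5068,-0.1668)]:
    u=proj(g,(*bc,.045));print(((u[0]-115)*5,(u[1]-145)*5))
# rim of wide top, hypothesis top
c=cv2.resize(g["frame"][145:235,115:265,::-1],None,fx=5,fy=5,interpolation=2)
for cx,cy,col in[(.6005,-.2215,(0,0,255)),(.6245,-.2196,(0,255,0))]:
    for r,z in((.02,.067),(.025,.047)):
        pts=[proj(g,(cx+r*np.cos(t),cy+r*np.sin(t),z)) for t in np.linspace(0,6.28,60)]
        cv2.polylines(c,[np.array([((a-115)*5+2,(b-145)*5+2) for a,b in pts],np.int32)],True,col,1)
cv2.imwrite("pics/hyp.png",c)
E
```

```text
[[ 0.632  -0.2593  0.045 ]
 [ 0.6459 -0.1899  0.045 ]
 [ 0.5147 -0.1661  0.045 ]
 [ 0.4976 -0.2283  0.045 ]] [ 0.57256428 -0.21089731  0.045     ]
(np.float64(554.7062131326102), np.float64(316.9107455195257))
(np.float64(439.809504612415), np.float64(303.0300244825122))
(np.float64(507.0620678412601), np.float64(163.22506233518126))
(np.float64(614.1019481690237), np.float64(175.35136354272055))
```

View pics/hyp.png

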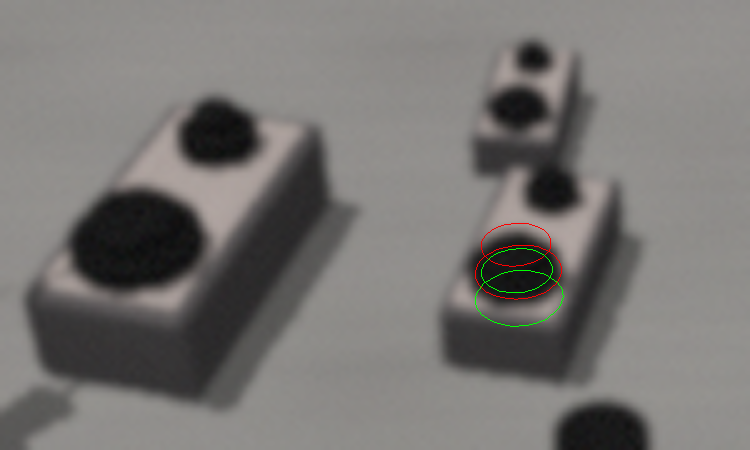

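The gap comes mostly from the scene view including the black housing side. The base circle at the top-camera position fits the blob at (517,270). Combining the box corners, the button centre is about (0.605, -0.220), within the 40 mm face from either camera. Pressing.

Call:
{"method": "carry_out", "body": {
  "moves": [
    [[0,0,0,-0.03,0.07,0.25,-1],[0,0,0,0,0,0.2,-1],[0,0,0,0,0,0.1,-1],[0,0,0,0,0,0,-1]]
  ]
}}

```text
time: 7.88
tool_pos: [0.6039, -0.2205, 0.0693]
tool_rot: [-0.002, 0.572, 0.82, -0.0]
contact_force: [-0.4, 0.7, -0.6]
gripper_width: 0.001
```

Call:
{"method": "carry_out", "body": {
  "moves": [
    [[0,0,0,0,0,0.1,-1],[0,0,0,0,0,0,-1]]
  ]
}}

```text
time: 8.05
tool_pos: [0.6049, -0.221, 0.0668]
tool_rot: [-0.0, 0.572, 0.82, -0.0]
contact_force: [-0.7, -0.6, 1.4]
gripper_width: -0.002
```

Call:
{"method": "carry_out", "body": {
  "moves": [
    [[0,0,0,0,0,0.1,-1],[0,0,0,0,0,0,-1]]
  ]
}}

```text
time: 8.22
tool_pos: [0.6054, -0.2212, 0.0635]
tool_rot: [0.001, 0.572, 0.82, 0.0]
contact_force: [-0.5, -0.2, 3.3]
gripper_width: 0.0
```

Call:
{"method": "carry_out", "body": {
  "moves": [
    [[0,0,0,0,0,0.08,-1],[0,0,0,0,0,0,-1]]
  ]
}}

```text
time: 8.38
tool_pos: [0.6055, -0.2213, 0.0612]
tool_rot: [0.001, 0.572, 0.82, 0.0]
contact_force: [-1.3, 0.4, 4.8]
gripper_width: -0.002
```

Call:
{"method": "carry_out", "body": {
  "moves": [
    [[0,0,0,0,0,0.05,-1],[0,0,0,0,0,0,-1]]
  ]
}}

```text
time: 8.55
tool_pos: [0.6056, -0.2213, 0.0609]
tool_rot: [0.0, 0.572, 0.82, -0.0]
contact_force: [-5.5, 2.1, 13.4]
gripper_width: 0.0
```

The button is on its solid stop: z 0.061, 13 N. I release and rise clear.

Call:
{"method": "carry_out", "body": {
  "moves": [
    [[0,0,0,0,0,0,-1],[0,0,0,0,0,-0.3,-1],[0,0,0,0,0,-0.8,-1],[0,0,0,0,0,-0.9,-1],[0,0,0,0,0,-0.9,-1],[0,0,0,0,0,-0.9,-1],[0,0,0,0,0,0,-1]]
  ]
}}

```text
time: 9.13
tool_pos: [0.6088, -0.2228, 0.2203]
tool_rot: [0.008, 0.572, 0.82, 0.001]
contact_force: [1.0, -0.6, 1.6]
gripper_width: 0.004
```

Call:
{"method": "carry_out", "body": {
  "moves": [
    [[0,0,0,0.9,0,0,-1],[0,0,0,0.9,0,0,-1],[0,0,0,0.9,0,0,-1],[0,0,0,0.9,0,0,-1],[0,0,0,0.9,0,0,-1],[0,0,0,0,0,0,-1],[0,0,0,0,0,0,-1]]
  ]
}}

```text
time: 9.72
tool_pos: [0.5423, -0.0506, 0.2098]
tool_rot: [0.0, 0.571, 0.821, -0.0]
contact_force: [0.1, -0.4, -0.7]
gripper_width: 0.003
```

```bash
python3 - <<'E'
from h import *
from plant import grab_frame
import pickle
d=pickle.load(open("f0.pkl","rb"))
to(.6,-.2,.2)
for n in("top","scene"):
    f=grab_frame(n);cv2.imwrite(f"pics/{n}9.png",cv2.resize(f["frame"][:,:,::-1],None,fx=1.5,fy=1.5))
    if n=="top":
        print("btn",dep(f,314,172),dep(f,305,205))
E
```

```text
t 9.7167 pos [ 0.5423 -0.0506  0.2098] F [ 0.1 -0.4 -0.7] w 0.0
toolx ang 110.33 zaxis [ 0. -0. -1.] units [-4.    0.05  0.25]
btn [ 0.60085464 -0.22332293  0.06738015] [ 0.52542064 -0.20368234  0.06740525]
```

View pics/top9.png

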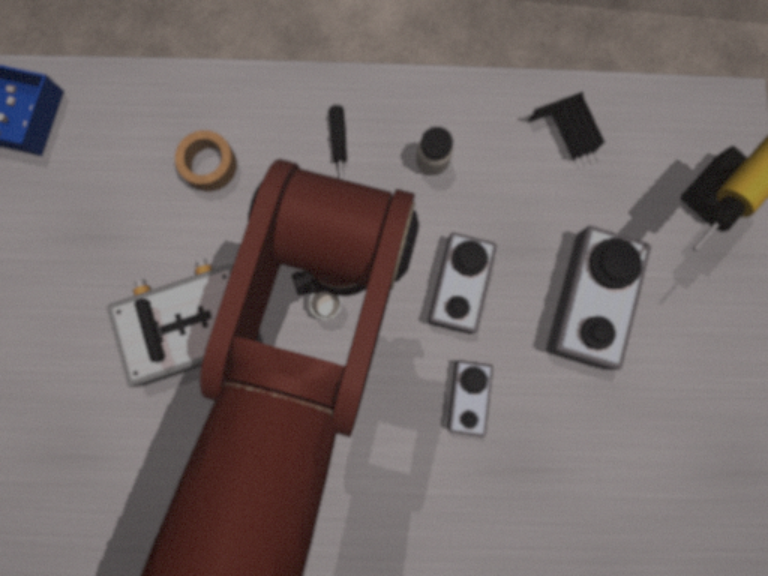

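View pics/scene9.png

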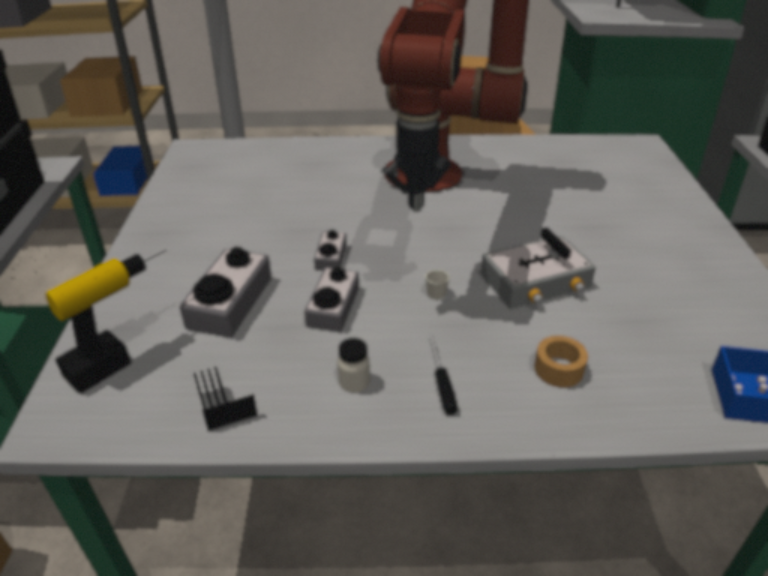

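The final pictures show the lever at the far notch (top picture 149,330). Both buttons are up at 67 mm. The tub (324,303), tape, jar and driver have not moved, and the arm is clear. Handing in.

```bash
python3 -c "
from plant import ticket
print(ticket.job_done())"
```

```text
the job is handed in; nothing more can be done
None
```

I handed the job in at about 9.7 s. The lever is at its second stop, and after that the wide button was pressed right down and let back up.

- **Lever:** I pushed it with the outside of the shut fingers, past the middle detent, until the TCP stopped advancing at about 25 N. The camera measured 67.5 mm of travel where 70 mm was expected, which is within my reading error. The last pictures show the handle at the far notch.
- **Wide button:** It went down about 6 mm to its solid stop, at 13 N. Afterwards both button tops measured 67 mm above the bench, so both are up. I did not touch the narrow button.
- **Bystanders:** The tub, tape core, jar and screwdriver look unmoved in the last pictures. I compared them by eye and did not measure them. The arm ended clear of everything, with under 1 N on the tool.
- **Disagreement between cameras:** The top and scene cameras first differed by about 24 mm on the button's x position. Most of that came from the side of its black housing showing in the scene view. I pressed at about x = 0.605 m, between the two readings, and the press behaved as expected.

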